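Put glass offcuts back into their colour trays

ROBOT

A 6-joint arm with a two-finger parallel gripper is mounted at the origin on the work surface. World frame = base frame: x ahead of the robot, y to its left, z up, the work surface at z = 0. Lengths are in m, angles in rad, forces in N, time in s.
With the tool pointing down it reaches from about 0.325 to 0.85 m from the base axis. Payload 15.5 kg.
Tool frame: the origin (TCP) lies between the finger pads; the fingertips stand 25 mm ahead of it and the grasp point (between the pads) lies 6 mm ahead of it; z points along the fingers, y is the line along which they close (so a half turn about z gives the same grasp; the last joint's range is limited). The gripper opens to 91 mm and grips with 3 to 60 N. Pads are 32 mm wide; open, the fingers measure 118 mm over their backs; the gripper's body (76 mm by 178 mm) begins 60 mm behind the grasp point.
Start: joints at [1.079, 0.494, 1.345, -0, 1.302, -0.096], TCP at [0.242, 0.576, 0.239] pointing down, gripper open.
Joint ranges: [-2.91, 2.91], [-0.82, 2.16], [0.22, 2.67], [-1.22, 4.37], [0.12, 2.79], [-3.08, 3.08]. Speed limits (rad/s): [1.89, 1.89, 2.57, 3.01, 3.01, 3.01].

INTERFACE

Orientations are given as [roll, pitch, yaw] about the fixed x, y, z axes, in that order (R = Rz(yaw) Ry(pitch) Rx(roll)).
In Python, from workcell import observe, camera, finish_job gives the robot as it stands. The module is installed in compiled form; this text tells all that it offers.
- The arm moves only by the tool send_rows, never from a script. Its argument "increments" is one flat list of numbers, 4 for each row, row after row: the shift along the tool's x, y, z scaled (see below), then the turn about the tool's z scaled (see below). A call has 1 to 5 rows; each row is the pose to reach, as a shift and turn from the pose commanded when the call began, along the tool's axes at that moment; what a row does not reach only later rows make up. The controller multiplies each number of a shift by 0.4 m and each number of a turn by 0.5 rad. A row lasts 1/12 s, in which the tool goes at most 41.7 mm and 7.16 degrees, less where a joint would pass 70% of its speed; a pose out of reach is approached as far as the arm can. A call with a number of a shift or a turn outside -1 to 1 is refused whole. A call with a gripper value outside its range is refused whole. "grip" is the gripper's target within -1 to 1 (shut at 1, half-way at 0, fully open at -1), set as the call begins (left out, the last holds). The fingers move at their own pace and stop on an object; "grip_force" is the grip in N (left out, the last holds). Time passes only in rows, so rows that repeat a pose let the fingers close. It gives the time, the measured TCP pose, the force, the opening and the grip force at its end, in the units of the state.
- observe(): the state, without advancing time (a new reading comes with each control period).
- camera(name): name is "scene" or "side" or "wrist"; returns a dict with "pixels" (420x560x3 uint8, red, green, blue), "K" (3x3 intrinsics, pixels), "dist" ([k1, k2, p1, p2, k3] as OpenCV has them; the pictures are not rectified), "rvec" (rotation vector, rad) and "tvec" (3), from world to camera coordinates, as OpenCV has them. Camera axes: x right, y down, z forward; pixel columns grow to the right and rows downward; lengths in m; the calibration is good to about 2 mm. A picture is of the moment at which its call begins. There is no depth.
- finish_job(): hands the job in; it is judged then, once.
The state is a dict: "time_s": time; "joint_positions": joint angles; "joint_velocities": joint speeds; "joint_efforts": joint torques, N m; "tool_pos": TCP position; "tool_rot": TCP orientation; "force": force on the tool from outside, world axes, zero at the start; "wrist_torque": the same for the moment, N m; "grip_width": finger opening in m; "finger_force": force on a finger pad.
Only numpy, scipy, OpenCV 4.12 (cv2) and the standard library are available. Lean on these libraries where they do the work, as an engineer would, in place of code of your own. Each camera call takes 0.05 s, during which the arm holds its last target. There are 200 camera calls.

TASK

Sort the five offcuts of thick coloured glass from the breaking board back into the wooden trays: each goes to the tray whose sample chip on the lip has its colour, large pieces in the tray's wide bay and small ones in its narrow bay. Lay every piece flat on the tray floor without dropping it, and leave the bottle and the hammer where they are.

Things in the scene. Friction and masses are not known exactly. Their poses are not given: they have to be found in the camera images.
- cobalt_large_centre (a point): Centre (half-way up) of the large cobalt-blue glass offcut, loose: 60 mm long, 36 mm wide, 22 mm thick, about 110 g. x along the length (broken, slanting ends), y across the width (two straight parallel sides to grip), z up. Lies flat, turned any way, on a fixed 6 mm board (centre starts 17 mm above the bench), 78 mm or more from other pieces' centres.
- cobalt_small_centre (a point): Centre (half-way up) of the small cobalt-blue glass offcut, loose: 38 mm long, 28 mm wide, 22 mm thick, about 55 g. x along the length (broken, slanting ends), y across the width (two straight parallel sides to grip), z up. Lies flat, turned any way, on a fixed 6 mm board (centre starts 17 mm above the bench), 78 mm or more from other pieces' centres.
- ruby_large_centre (a point): Centre (half-way up) of the large ruby-red glass offcut, loose: 60 mm long, 36 mm wide, 22 mm thick, about 110 g. x along the length (broken, slanting ends), y across the width (two straight parallel sides to grip), z up. Lies flat, turned any way, on a fixed 6 mm board (centre starts 17 mm above the bench), 78 mm or more from other pieces' centres.
- ruby_small_centre (a point): Centre (half-way up) of the small ruby-red glass offcut, loose: 38 mm long, 28 mm wide, 22 mm thick, about 55 g. x along the length (broken, slanting ends), y across the width (two straight parallel sides to grip), z up. Lies flat, turned any way, on a fixed 6 mm board (centre starts 17 mm above the bench), 78 mm or more from other pieces' centres.
- emerald_small_centre (a point): Centre (half-way up) of the small emerald-green glass offcut, loose: 38 mm long, 28 mm wide, 22 mm thick, about 55 g. x along the length (broken, slanting ends), y across the width (two straight parallel sides to grip), z up. Lies flat, turned any way, on a fixed 6 mm board (centre starts 17 mm above the bench), 78 mm or more from other pieces' centres.
- cobalt_tray: Fixed wooden tray, cobalt-blue sample chip on the lip at its +x side (lip 24 mm wide, 45 mm high with chip). Origin: centre of underside, at bench height; z up. Outside 140 (x) by 172 mm (y) without lip; walls 5 thick, 40 high; floor top 5 mm up. Divider 30 mm high along x at y = -12.5 mm; bays 130 mm long in x: wide bay 91 mm wide, centre y = +35.5 mm; narrow bay 66 mm wide, centre y = -48 mm.
- ruby_tray: Fixed wooden tray, ruby-red sample chip on the lip at its +x side (lip 24 mm wide, 45 mm high with chip). Origin: centre of underside, at bench height; z up. Outside 140 (x) by 172 mm (y) without lip; walls 5 thick, 40 high; floor top 5 mm up. Divider 30 mm high along x at y = -12.5 mm; bays 130 mm long in x: wide bay 91 mm wide, centre y = +35.5 mm; narrow bay 66 mm wide, centre y = -48 mm.
- emerald_tray: Fixed wooden tray, emerald-green sample chip on the lip at its +x side (lip 24 mm wide, 45 mm high with chip). Origin: centre of underside, at bench height; z up. Outside 140 (x) by 172 mm (y) without lip; walls 5 thick, 40 high; floor top 5 mm up. Divider 30 mm high along x at y = -12.5 mm; bays 130 mm long in x: wide bay 91 mm wide, centre y = +35.5 mm; narrow bay 66 mm wide, centre y = -48 mm.
- bottle: Bystander: blue-painted metal bottle with a grey cap, 68 mm across, 170 mm tall, standing loose. Origin: centre of its underside.
- hammer: Bystander: glass hammer lying loose on the bench, wooden handle (25 mm thick, about 200 mm long) towards its own -x, pointed steel head 120 mm long across at x = +80 mm, about 28 mm high. Origin: on the handle, 130 mm from its free end, at bench height.

How it is judged:
At the end, for the whole second after the job is handed in: Every offcut lies at rest in the tray of its colour, in the wide bay if large and the narrow bay if small: its centre is within that bay's outline and 10 to 22 mm above the tray's underside (flat on the floor is 16 mm), its broad face level within 0.15 rad (about 9 degrees), its speed under 20 mm/s (x of cobalt_large_centre in the frame of cobalt_tray between -0.065 and 0.065 m and y of cobalt_large_centre in the frame of cobalt_tray between -0.01 and 0.081 m and z of cobalt_large_centre in the frame of cobalt_tray between 0.01 and 0.022 m and angle between the z axis of each of cobalt_large_centre, cobalt_small_centre and the z axis of cobalt_tray, either way round below 0.15 rad and linear speed of each of cobalt_large, cobalt_small, ruby_large, ruby_small, emerald_small below 0.02 m/s and x of cobalt_small_centre in the frame of cobalt_tray between -0.065 and 0.065 m and y of cobalt_small_centre in the frame of cobalt_tray between -0.081 and -0.015 m and z of cobalt_small_centre in the frame of cobalt_tray between 0.01 and 0.022 m and x of ruby_large_centre in the frame of ruby_tray between -0.065 and 0.065 m and y of ruby_large_centre in the frame of ruby_tray between -0.01 and 0.081 m and z of ruby_large_centre in the frame of ruby_tray between 0.01 and 0.022 m and angle between the z axis of each of ruby_large_centre, ruby_small_centre and the z axis of ruby_tray, either way round below 0.15 rad and x of ruby_small_centre in the frame of ruby_tray between -0.065 and 0.065 m and y of ruby_small_centre in the frame of ruby_tray between -0.081 and -0.015 m and z of ruby_small_centre in the frame of ruby_tray between 0.01 and 0.022 m and x of emerald_small_centre in the frame of emerald_tray between -0.065 and 0.065 m and y of emerald_small_centre in the frame of emerald_tray between -0.081 and -0.015 m and z of emerald_small_centre in the frame of emerald_tray between 0.01 and 0.022 m and angle between the z axis of emerald_small_centre and the z axis of emerald_tray, either way round below 0.15 rad); the robot touches nothing.
It fails at once if the bottle is shifted by more than 15 mm or tipped (distance of bottle from where it was at the start of the episode above 0.015 m or angle between bottle's own z axis and vertical above 0.2 rad).
It fails at once if the hammer is shifted by more than 15 mm (distance of hammer from where it was at the start of the episode above 0.015 m).
It fails at once if a piece of glass is dropped: out of the fingers with its centre more than 65 mm above the bench ((height (world z) of cobalt_large_centre above 0.065 m and contact force between cobalt_large and the fingers below 0.02 N) or (height (world z) of cobalt_small_centre above 0.065 m and contact force between cobalt_small and the fingers below 0.02 N) or (height (world z) of ruby_large_centre above 0.065 m and contact force between ruby_large and the fingers below 0.02 N) or (height (world z) of ruby_small_centre above 0.065 m and contact force between ruby_small and the fingers below 0.02 N) or (height (world z) of emerald_small_centre above 0.065 m and contact force between emerald_small and the fingers below 0.02 N)).
It also fails if it takes over 109 s, if anything falls off the work surface, if the arm or the gripper's body presses on something with over 40 N, if the wrist force passes 120 N, or if a joint passes its speed limit or range.

## Working session

There is one attempt and no reset: what is moved stays moved. The work goes in short steps, Python scripts to look and compute and a tool call to move; the robot and the scene stay as the last step left them, time stands still between calls to the robot, and variables do not carry over. Pictures are saved under pics/ and viewed, at most 14 in all, crops included, and the job is handed in when it is done.

Besides the shell and the picture viewer there is one more tool, called after "Request:" by a JSON object that holds its "op" and its "data". send_rows: Moves the arm, as the interface text tells. Shifts and turns lie within -1 to 1; 1 stands for 0.4 m of shift or 0.5 rad of turn. Its arguments: {"type":"object","properties":{"increments":{"type":"array"},"grip":{"type":"number"},"grip_force":{"type":"number"}},"required":["increments"]}

```bash
mkdir -p pics
python3 - <<'E'
from workcell import observe,camera
import cv2,pickle
print(observe())
for n in("scene","side","wrist"):
    c=camera(n);cv2.imwrite(f"pics/{n}0.png",c["pixels"][...,::-1]);pickle.dump(c,open(f"{n}0.pkl","wb"))
    print(n,c["K"],c["dist"],c["rvec"],c["tvec"])
E
```

```text
{'time_s': 0.0, 'joint_positions': array([ 1.07850922e+00,  4.94153363e-01,  1.34614236e+00, -7.54588725e-06,
        1.30248826e+00, -9.55348894e-02]), 'joint_velocities': array([-0.0009474 ,  0.00108548, -0.00202543, -0.00199138, -0.00115996,
       -0.00040638]), 'joint_efforts': array([-2.66257615e-03, -8.78788447e+01, -3.81849504e+01,  7.04124430e-02,
        5.34598518e-02, -1.42204608e-04]), 'tool_pos': array([0.24136755, 0.57613035, 0.23835298]), 'tool_rot': array([-3.14040607e+00, -1.06399821e-04,  2.74484238e+00]), 'force': array([ 0.20796423, -0.58063404, -0.16089309]), 'wrist_torque': array([0.01278194, 0.01137528, 0.00924975]), 'finger_force': 0.0, 'grip_width': 0.09126136809483171}
scene [[529.39500176   0.         288.08624829]
 [  0.         529.39500176 203.99445324]
 [  0.           0.           1.        ]] [-0.03974019  0.          0.          0.          0.        ] [ 1.66596239  1.79461239 -0.78986202] [ 0.02964778 -0.3537427   1.62203232]
side [[540.59726819   0.         281.65308624]
 [  0.         540.59726819 210.47220443]
 [  0.           0.           1.        ]] [0.07357008 0.         0.         0.         0.        ] [ 2.13797393 -0.34813027  0.18994217] [-0.53566096  0.12988989  1.04178113]
wrist [[319.98501391   0.         273.19400047]
 [  0.         319.98501391 209.66927165]
 [  0.           0.           1.        ]] [-0.00668212  0.          0.          0.          0.        ] [-2.44222783 -1.62410563 -0.19699476] [-0.62472063 -0.02707614  0.39028604]
```

View pics/scene0.png

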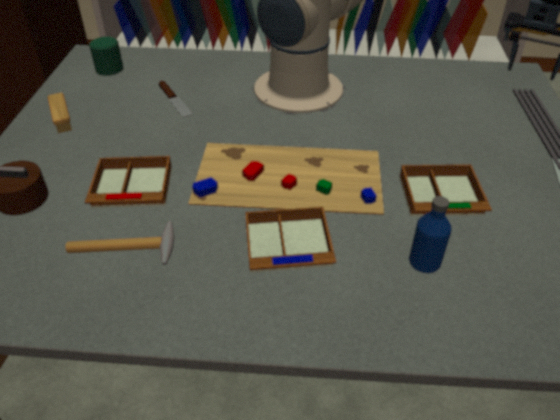

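View pics/side0.png

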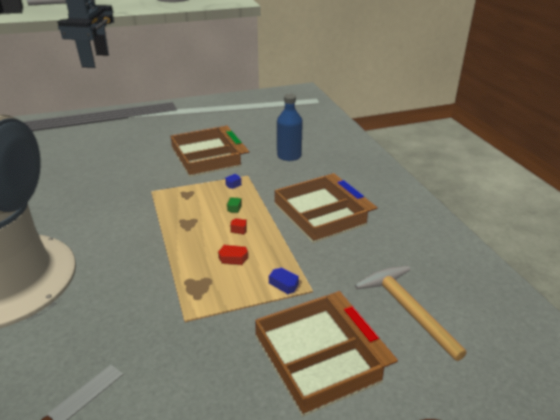

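The scene view shows five pieces on the board: large cobalt (205,187), large ruby (253,170), small ruby (289,181), emerald (324,186) and small cobalt (368,195). The ruby tray is on the left, cobalt in the middle and emerald on the right. The bottle stands beside the emerald tray and the hammer by the ruby tray.

```bash
cat > h.py <<'E'
import numpy as np,cv2,pickle
from scipy.optimize import minimize
def back(c,uv,z):
    R=cv2.Rodrigues(np.array(c["rvec"]))[0];t=np.array(c["tvec"]).ravel()
    p=cv2.undistortPoints(np.float64(uv).reshape(-1,1,2),c["K"],c["dist"]).reshape(-1,2)
    d=np.c_[p,np.ones(len(p))]@R; o=-R.T@t
    return o+d*((z-o[2])/d[:,2])[:,None]
def proj(c,P): return cv2.projectPoints(np.float64(P).reshape(-1,1,3),c["rvec"],c["tvec"],c["K"],np.array(c["dist"]))[0].reshape(-1,2)
def mask(c,col):
    h=cv2.cvtColor(c["pixels"],cv2.COLOR_RGB2HSV).astype(int);H,S,V=h[...,0],h[...,1],h[...,2]
    a={'r':(H<8)|(H>172),'g':(H>50)&(H<85),'b':(H>105)&(H<130)}[col]
    return (a&(S>150)&(V>40)).astype(np.uint8)
def blobs(c,col,amin=40):
    n,l,s,ce=cv2.connectedComponentsWithStats(mask(c,col))
    return [(l==i,s[i,4],ce[i]) for i in range(1,n) if s[i,4]>amin]
def sil(c,x,y,a,L,W,z0=.006,z1=.028):
    R=np.array([[np.cos(a),-np.sin(a)],[np.sin(a),np.cos(a)]])
    q=np.array([[L,W],[L,-W],[-L,-W],[-L,W]])/2@R.T+[x,y]
    P=proj(c,np.vstack([np.c_[q,[z]*4] for z in(z0,z1)]))
    m=np.zeros((420,560),np.uint8);cv2.fillConvexPoly(m,np.round(cv2.convexHull(np.float32(P))*16).astype(int),255,cv2.LINE_AA,4)
    return m/255.
def fit(views,L,W,z0=.006,z1=.028):
    """views: list of (cam,mask)"""
    x0=np.mean([back(c,[np.argwhere(m).mean(0)[::-1]],(z0+z1)/2)[0] for c,m in views],0)
    def f(p):
        s=0
        for c,m in views:
            r=sil(c,*p,L,W,z0,z1);s+=np.abs(r-m).sum()/m.sum()
        return s/len(views)
    best=None
    for a in np.arange(0,np.pi,np.pi/8):
        r=minimize(f,[x0[0],x0[1],a],method='Nelder-Mead',options=dict(initial_simplex=[[x0[0],x0[1],a],[x0[0]+.006,x0[1],a],[x0[0],x0[1]+.006,a],[x0[0],x0[1],a+.25]],maxiter=150))
        if best is None or r.fun<best.fun:best=r
    return best.x,best.fun,x0
E
python3 - <<'E'
from h import *
for n in("scene","side"):
    c=pickle.load(open(n+"0.pkl","rb"))
    for col in"rgb":
        for m,a,ce in blobs(c,col): 
            p=back(c,[ce],.017)[0]; print(n,col,a,ce.round(0),p.round(3))
s=pickle.load(open("scene0.pkl","rb"));print(proj(s,[[.24136,.576,.238]]))
w=pickle.load(open("wrist0.pkl","rb"));R=cv2.Rodrigues(w["rvec"])[0];print(R,-R.T@np.array(w["tvec"]))
E
```

```text
scene r 416 [211.  17.] [-0.477 -0.352  0.017]
scene r 437 [394.  22.] [-0.494  0.331  0.017]
scene r 915 [461.  22.] [-0.527  0.587  0.017]
scene r 266 [252. 170.] [ 0.431 -0.087  0.017]
scene r 154 [289. 181.] [0.467 0.005 0.017]
scene r 213 [123. 196.] [ 0.551 -0.373  0.017]
scene g 187 [231.  20.] [-0.456 -0.275  0.017]
scene g 139 [324. 186.] [0.478 0.088 0.017]
scene g 104 [459. 205.] [0.521 0.399 0.017]
scene b 318 [124.  21.] [-0.415 -0.67   0.017]
scene b 208 [183.  24.] [-0.409 -0.447  0.017]
scene b 324 [240.  18.] [-0.473 -0.244  0.017]
scene b 343 [364.  20.] [-0.507  0.219  0.017]
scene b 734 [428.  21.] [-0.517  0.461  0.017]
scene b 289 [204. 187.] [ 0.504 -0.192  0.017]
scene b 139 [368. 195.] [0.503 0.192 0.017]
scene b 1273 [431. 241.] [0.641 0.318 0.017]
scene b 251 [292. 259.] [0.716 0.029 0.017]
side r 188 [238. 225.] [0.468 0.004 0.017]
side r 445 [233. 254.] [ 0.432 -0.089  0.017]
side r 415 [361. 324.] [ 0.592 -0.341  0.017]
side g 53 [234. 137.] [0.565 0.422 0.017]
side g 58 [234. 202.] [0.482 0.097 0.017]
side b 194 [288. 118.] [0.753 0.498 0.017]
side b 69 [232. 178.] [0.505 0.2   0.017]
side b 118 [351. 189.] [0.759 0.064 0.017]
side b 352 [284. 279.] [ 0.506 -0.191  0.017]
[[533.41216804  63.05373547]]
[[ 3.86805829e-01  9.22160960e-01 -6.44375934e-04]
 [ 8.95266094e-01 -3.75356907e-01  2.40012109e-01]
 [ 2.21087926e-01 -9.34149708e-02 -9.70769680e-01]] [0.1795984  0.60238832 0.3849739 ]
```

View pics/wrist0.png

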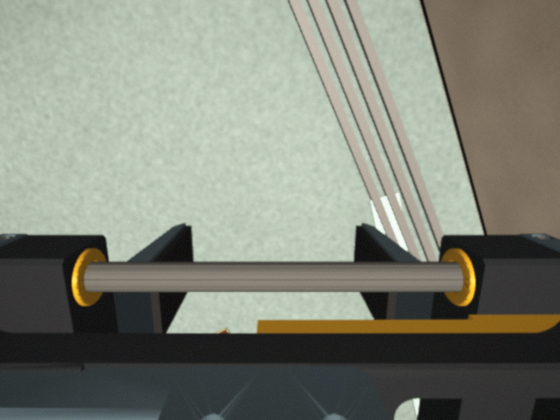

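```bash
cat > est.py <<'E'
from h import *
C={n:pickle.load(open(n+"0.pkl","rb")) for n in("scene","side")}
P={'CL':('b',(.505,-.192)),'CS':('b',(.503,.195)),'RL':('r',(.431,-.088)),'RS':('r',(.467,.005)),'ES':('g',(.48,.09))}
for k,(col,xy) in P.items():
    L,W=(.06,.036) if k[1]=='L' else (.038,.028)
    v=[]
    for n,c in C.items():
        for m,a,ce in blobs(c,col):
            if np.hypot(*(back(c,[ce],.017)[0][:2]-xy))<.03: v.append((c,m.astype(float)))
    r=fit(v,L*.93,W); print(k,r[0].round(3),round(r[1],3),[fit([q],L*.93,W)[0].round(3) for q in v])
T={'r':((123,182),(325,350)),'b':((290,238),(325,205)),'g':((445,188),(208,148))}
for k,(u1,u2) in T.items():
    v=[]
    for (n,c),u,r in zip(C.items(),(u1,u2),((62,36),(82,68) if k=='r' else (62,42))):
        if n=='scene' and k=='g': continue
        h=cv2.cvtColor(c["pixels"],cv2.COLOR_RGB2HSV).astype(int)
        m=((h[...,1]>110)).astype(np.uint8);b=np.zeros_like(m);b[u[1]-r[1]:u[1]+r[1],u[0]-r[0]:u[0]+r[0]]=1
        m=cv2.morphologyEx(m*b,cv2.MORPH_OPEN,np.ones((2,2)))
        nn,l,s,ce=cv2.connectedComponentsWithStats(m);i=1+np.argmax(s[1:,4])
        pts=np.argwhere(l==i)[:,::-1].astype(np.int32)
        m=np.zeros_like(m);cv2.fillConvexPoly(m,cv2.convexHull(pts),1)
        o=c["pixels"].copy();cv2.drawContours(o,cv2.findContours(m,0,2)[0],-1,(255,255,0),1);cv2.imwrite(f"pics/t_{k}_{n}.png",o[...,::-1][u[1]-90 if u[1]>90 else 0:u[1]+70,max(0,u[0]-100):u[0]+100])
        v.append((c,m.astype(float)))
    for vv in [v]+[[q] for q in v]:
        x,f,_=fit(vv,.164,.172,0,.041)
        print(k,x.round(3),round(f,3))
E
python3 est.py; python3 -c "
import cv2,numpy as np,glob
f=sorted(glob.glob('pics/t_*'));print(f)
I=[cv2.resize(cv2.imread(x),(266,213)) for x in f]+[np.zeros((213,266,3),np.uint8)]
cv2.imwrite('pics/tt.png',np.vstack([np.hstack(I[:3]),np.hstack(I[3:6])]))"
```

```text
CL [ 0.506 -0.188  1.454] 0.81 [array([ 0.503, -0.192,  1.864]), array([ 0.508, -0.182,  1.418])]
CS [0.504 0.194 1.37 ] 1.549 [array([0.494, 0.193, 2.998]), array([0.509, 0.214, 1.354])]
RL [ 0.431 -0.087  3.008] 0.476 [array([ 0.426, -0.087, -0.073]), array([ 0.432, -0.086, -0.203])]
RS [0.468 0.006 1.381] 0.651 [array([0.463, 0.004, 0.022]), array([0.469, 0.008, 1.321])]
ES [0.481 0.091 1.356] 2.111 [array([0.472, 0.088, 3.09 ]), array([0.487, 0.109, 1.35 ])]
r [ 0.508 -0.368  0.141] 0.179
r [ 0.485 -0.373  0.174] 0.229
r [ 0.513 -0.367  0.126] 0.079
b [0.664 0.016 0.234] 0.258
b [0.645 0.012 0.244] 0.24
b [0.675 0.02  0.145] 0.142
g [0.485 0.371 3.162] 0.167
g [0.485 0.371 3.162] 0.167
['pics/t_b_scene.png', 'pics/t_b_side.png', 'pics/t_g_side.png', 'pics/t_r_scene.png', 'pics/t_r_side.png']
```

View pics/tt.png

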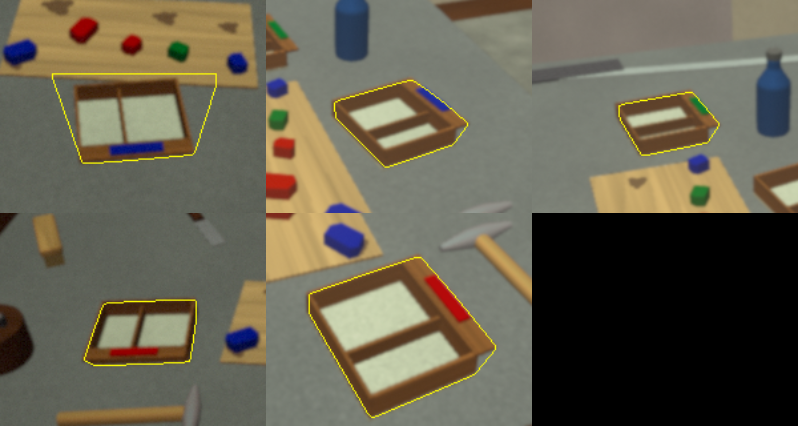

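The trays are roughly located: ruby near (0.50,-0.37), cobalt near (0.66,0.02) and emerald near (0.48,0.37). The distant fits on the pieces are poor, so I'll go above the board for a close look with the wrist camera.

Request:
{"op": "send_rows", "data": {"increments": [-0.335,-0.25,0,0,-0.335,-0.25,0,0,-0.335,-0.25,0,0,-0.335,-0.25,0,0,-0.335,-0.25,0,0], "grip": -1}}

```text
time_s: 0.57
tool_pos: [0.329, 0.4272, 0.2388]
tool_rot: [-3.139, 0.001, 2.741]
force: [0.3, 1.6, 0.4]
grip_width: 0.0914
finger_force: 0.0
```

Request:
{"op": "send_rows", "data": {"increments": [-0.335,-0.25,0,0,-0.335,-0.25,0,0,-0.335,-0.25,0,0,-0.335,-0.25,0,0,-0.335,-0.25,0,0]}}

```text
time_s: 0.98
tool_pos: [0.4143, 0.2833, 0.2389]
tool_rot: [-3.14, 0.001, 2.74]
force: [0.3, 1.0, -0.8]
grip_width: 0.0909
finger_force: 0.0
```

Request:
{"op": "send_rows", "data": {"increments": [-0.335,-0.25,0,0,-0.335,-0.25,0,0,-0.335,-0.25,0,0,-0.335,-0.25,0,0,-0.335,-0.25,0,0]}}

```text
time_s: 1.4
tool_pos: [0.4997, 0.1391, 0.2389]
tool_rot: [-3.141, 0.002, 2.741]
force: [0.0, 1.4, -0.4]
grip_width: 0.0913
finger_force: 0.0
```

Request:
{"op": "send_rows", "data": {"increments": [-0.335,-0.25,0,-0.8,-0.335,-0.25,0,-0.8,-0.335,-0.25,0,-0.8,-0.335,-0.25,0,-0.8,-0.335,-0.25,0,-0.8]}}

```text
time_s: 1.82
tool_pos: [0.5837, -0.0039, 0.2387]
tool_rot: [-3.14, 0.001, -3.136]
force: [-0.8, -0.6, 0.0]
grip_width: 0.0913
finger_force: 0.0
```

Run:
```python
from workcell import observe,camera
import cv2,pickle
o=observe();print(o['time_s'],o['tool_pos'],o['tool_rot'],o['joint_positions'])
c=camera("wrist");cv2.imwrite("pics/w1.png",c["pixels"][...,::-1]);pickle.dump(c,open("w1.pkl","wb"))
```

```text
1.8167 [ 0.58365006 -0.00387968  0.23873698] [-3.14035868e+00  1.18893032e-03 -3.13602077e+00] [-1.08323605e-01  4.34889011e-01  1.45168912e+00 -1.14809928e-03
  1.25369325e+00 -1.68433381e+00]
```

View pics/w1.png

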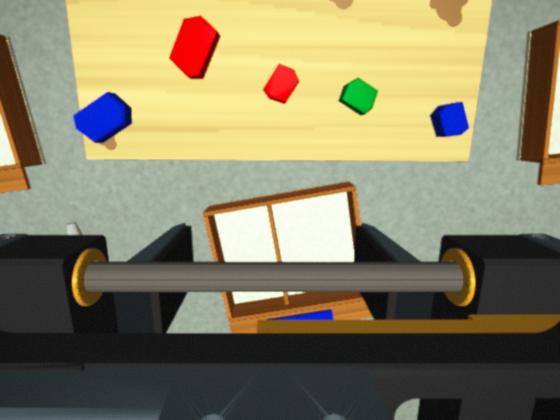

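The wrist view shows all five pieces clearly: ruby large (195,46), ruby small (281,83), emerald (358,96), cobalt large (103,118) and cobalt small (450,119). The cobalt tray's rear corners are at (207,209) and (353,184). I'll enlarge the pieces to read their straight sides.

Run:
```python
from h import *
c=pickle.load(open("w1.pkl","rb"))
I=[]
for u,v in((103,118),(195,46),(281,83),(358,96),(450,119)):
    x,y=u-36,max(0,v-36); k=c["pixels"][y:y+72,x:x+72,::-1]
    k=cv2.resize(k,(266,266),interpolation=cv2.INTER_CUBIC)
    for g in range(0,72,12):
        p=int(g*266/72);cv2.putText(k,str(x+g),(p,8),0,.3,(0,0,0));cv2.putText(k,str(y+g),(0,p+8),0,.3,(0,0,0));cv2.line(k,(p,8),(p,12),(0,0,0));cv2.line(k,(20,p),(24,p),(0,0,0))
    I.append(k)
I.append(I[0]*0)
cv2.imwrite("pics/z1.png",np.vstack([np.hstack(I[:3]),np.hstack(I[3:])]))
for col in"rgb":
    for m,a,ce in blobs(c,col):
        q=cv2.approxPolyDP(cv2.findContours(m.astype(np.uint8),0,1)[0][0],2,True)[:,0]
        print(col,a,back(c,[ce],.02)[0].round(4),q.tolist())
p=back(c,[(207,209),(353,184)],.04);print(p)
```

```text
r 2023 [ 0.4316 -0.0875  0.02  ] [[200, 16], [183, 20], [170, 58], [190, 77], [202, 77], [218, 37], [216, 31]]
r 837 [0.4679 0.0038 0.02  ] [[279, 64], [264, 90], [270, 98], [284, 102], [295, 86], [297, 78], [293, 70]]
g 866 [0.4798 0.0877 0.02  ] [[356, 79], [344, 87], [340, 100], [356, 111], [364, 113], [371, 107], [376, 90]]
b 1828 [ 0.5038 -0.1918  0.02  ] [[114, 94], [106, 93], [74, 115], [76, 127], [94, 141], [104, 140], [130, 122], [129, 108]]
b 937 [0.504 0.19  0.02 ] [[461, 103], [438, 107], [432, 114], [438, 135], [457, 134], [467, 128]]
b 335 [0.7476 0.0453 0.02  ] [[332, 314], [327, 310], [277, 319], [332, 319]]
[[ 0.60189653 -0.07746076  0.04      ]
 [ 0.57296209  0.08299054  0.04      ]]
```

View pics/z1.png

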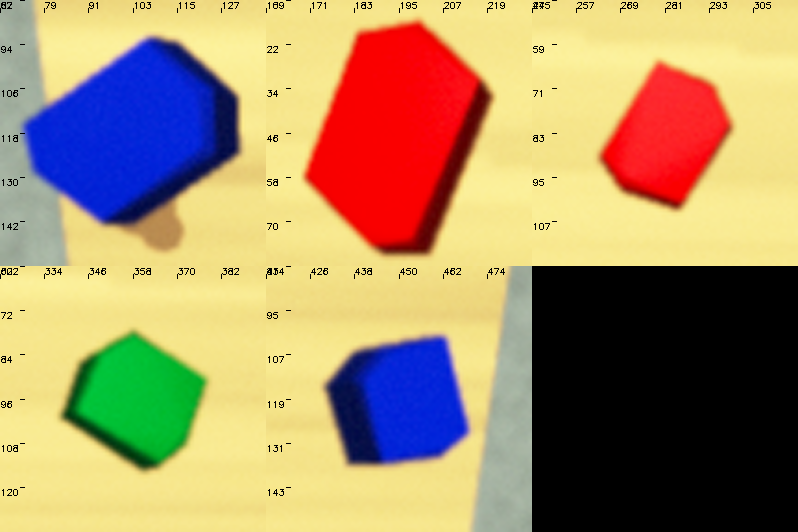

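```bash
cat > plan.py <<'E'
import numpy as np,sys
from workcell import observe
def wrap(a): return (a+np.pi)%(2*np.pi)-np.pi
def plan(wps):
    """wps: list of (x,y,z,yaw mod pi or None). Prints one shift/turn per call."""
    o=observe();p=np.array(o['tool_pos']);yaw=o['tool_rot'][2];j=o['joint_positions']
    print('t',round(o['time_s'],2),'pos',p.round(4),'yaw',round(yaw,3),'w',round(o['grip_width'],4),'ff',round(o['finger_force'],1))
    for x,y,z,a in wps:
        t=np.array([x,y,z]);
        if a is None: ty=yaw
        else:
            b=np.arctan2(y,x)+np.pi/2
            c=[q for q in a+np.pi*np.arange(-4,5) if abs(b-q)<2.8]  # j6=j1+pi/2-yaw
            cur=b-(np.arctan2(p[1],p[0])+np.pi/2-CJ(yaw,p))
            ty=min(c,key=lambda q:abs(q-CJ(yaw,p)))
            ty_un=ty; 
        d=t-p; dy=(ty-CJ(yaw,p))
        n=max(1,int(np.ceil(max(np.linalg.norm(d)/.175,abs(dy)/.55))))
        for i in range(n):
            s=d/n;cs,sn=np.cos(yaw),np.sin(yaw)
            tool=[s[0]*cs+s[1]*sn, s[0]*sn-s[1]*cs, -s[2]]
            u=np.round(np.r_[np.array(tool)/.4,-dy/n/.5],3)
            v=u[:3]*.4; p=p+[v[0]*cs+v[1]*sn, v[0]*sn-v[1]*cs, -v[2]]; yaw=yaw-u[3]*.5
            print([float(q) for q in u],'->',p.round(3),round(yaw,3),'j6',round(np.arctan2(p[1],p[0])+np.pi/2-CJ(yaw,p),2))
def CJ(yaw,p):
    # unwrap yaw so that j6 in range
    b=np.arctan2(p[1],p[0])+np.pi/2
    return b+wrap(yaw-b)
E
python3 - <<'E'
from h import *
from plan import plan
c=pickle.load(open("w1.pkl","rb"));s=pickle.load(open("scene0.pkl","rb"))
S={'CL':((73.8,115),(108,92.3),(95.4,142.1),(124.4,121.3)),'RL':((169.6,58.2),(183.9,18.9),(199.3,78.2),(217.5,31.1)),
'RS':((263.4,89.8),(279.1,63.8),(285,102.5),(298.9,81.4)),'ES':((341.5,98.4),(362.6,112.5),(358.5,77.9),(377.8,90.9)),
'CS':((438.9,111.2),(445.7,136),(462.5,101.7),(468.7,128))}
for k,v in S.items():
    P=back(c,v,.028)[:,:2];d1=P[1]-P[0];d2=P[3]-P[2];a1,a2=[np.arctan2(d[1],d[0])%np.pi for d in(d1,d2)]
    u=d1/np.hypot(*d1)+d2/np.hypot(*d2);u/=np.hypot(*u);n=np.array([-u[1],u[0]])
    w=n@(P[2]+P[3]-P[0]-P[1])/2
    print(k,'mid',P.mean(0).round(4),'ang',round(a1,3),round(a2,3),'w',round(w,4),'len',round(np.hypot(*d1),3),round(np.hypot(*d2),3))
print('bottle base',back(s,[(428,262)],0.01),'hammer head',back(s,[(168,228),(166,262)],.02))
a=1.83
E
```

```text
CL mid [ 0.5044 -0.1905] ang 2.1 2.145 w -0.0336 len 0.046 0.041
RL mid [ 0.4341 -0.0873] ang 2.707 2.71 w -0.035 len 0.04 0.049
RS mid [0.4699 0.0043] ang 2.573 2.548 w -0.0264 len 0.03 0.025
ES mid [0.4799 0.0874] ang 1.025 1.032 w 0.0262 len 0.027 0.025
CS mid [0.504  0.1903] ang 0.395 0.377 w 0.0256 len 0.028 0.029
bottle base [[0.69566339 0.30752599 0.01      ]] hammer head [[ 0.64992565 -0.24350171  0.02      ]
 [ 0.74634285 -0.22438442  0.02      ]]
```

```bash
python3 -c "
from plan import plan
plan([(.504,.190,.13,.386),(.504,.190,.0335,None)])"
```

```text
t 1.87 pos [ 0.5837 -0.004   0.2386] yaw -3.141 w 0.0913 ff 0.0
[0.099, 0.243, 0.136, -0.385] -> [0.544 0.093 0.184] -2.948 j6 -1.59
[0.051, 0.257, 0.136, -0.385] -> [0.504 0.19  0.13 ] -2.756 j6 -1.6
[0.0, -0.0, 0.02, 1.047] -> [0.504 0.19  0.122] -3.279 j6 -1.07
[0.0, -0.0, 0.02, 1.047] -> [0.504 0.19  0.114] -3.803 j6 -0.55
[0.0, -0.0, 0.02, 1.047] -> [0.504 0.19  0.106] -4.326 j6 -0.03
[-0.0, -0.0, 0.02, 1.047] -> [0.504 0.19  0.098] -4.85 j6 0.5
[-0.0, -0.0, 0.02, 1.047] -> [0.504 0.19  0.09 ] -5.373 j6 1.02
[-0.0, -0.0, 0.02, 1.047] -> [0.504 0.19  0.082] -5.897 j6 1.54
[-0.0, 0.0, 0.02, 1.047] -> [0.504 0.19  0.074] -6.42 j6 2.07
[-0.0, 0.0, 0.02, 1.047] -> [0.504 0.19  0.066] -6.944 j6 2.59
[-0.0, 0.0, 0.02, 1.047] -> [0.504 0.19  0.058] -7.467 j6 3.12
[0.0, 0.0, 0.02, 1.047] -> [0.504 0.19  0.05 ] -7.991 j6 -2.64
[0.0, 0.0, 0.02, 1.047] -> [0.504 0.19  0.042] -8.514 j6 -2.12
[0.0, 0.0, 0.02, 1.047] -> [0.504 0.19  0.034] -9.038 j6 -1.6
```

```bash
sed -i 's/if a is None: ty=yaw/if a is None: ty=CJ(yaw,p)/; /cur=b-/d; /ty_un=ty/d' plan.py; python3 -c "
from plan import plan
plan([(.504,.190,.13,.386),(.504,.190,.0335,None)])"
```

```text
t 1.87 pos [ 0.5837 -0.004   0.2386] yaw -3.141 w 0.0913 ff 0.0
[0.099, 0.243, 0.136, -0.385] -> [0.544 0.093 0.184] -2.948 j6 -1.59
[0.051, 0.257, 0.136, -0.385] -> [0.504 0.19  0.13 ] -2.756 j6 -1.6
[0.001, -0.0, 0.241, -0.0] -> [0.504 0.19  0.033] -2.756 j6 -1.6
```

Request:
{"op": "send_rows", "data": {"increments": [0.1,0.243,0.136,-0.385,0.1,0.243,0.136,-0.385,0.1,0.243,0.136,-0.385,0.1,0.243,0.136,-0.385], "grip": -0.1, "grip_force": 20}}

```text
time_s: 2.2
tool_pos: [0.5367, 0.1015, 0.1815]
tool_rot: [3.14, -0.006, -2.944]
force: [-0.8, 0.2, -0.6]
grip_width: 0.0674
finger_force: 0.0
```

Request:
{"op": "send_rows", "data": {"increments": [0.051,0.257,0.136,-0.385,0.051,0.257,0.136,-0.385,0.051,0.257,0.136,-0.385,0.051,0.257,0.136,-0.385,0.051,0.257,0.136,-0.385]}}

```text
time_s: 2.62
tool_pos: [0.4998, 0.1956, 0.1294]
tool_rot: [3.141, -0.002, -2.751]
force: [0.1, -0.4, 0.4]
grip_width: 0.0502
finger_force: 0.0
```

Run:
```python
from plan import plan
from workcell import camera
import cv2,pickle
plan([(.504,.190,.0335,.386)])
c=camera("wrist");cv2.imwrite("pics/w2.png",c["pixels"][...,::-1])
```

```text
t 2.62 pos [0.4998 0.1956 0.1294] yaw -2.751 w 0.0502 ff 0.0
[-0.004, -0.017, 0.24, 0.008] -> [0.504 0.19  0.033] -2.755 j6 -1.6
```

View pics/w2.png

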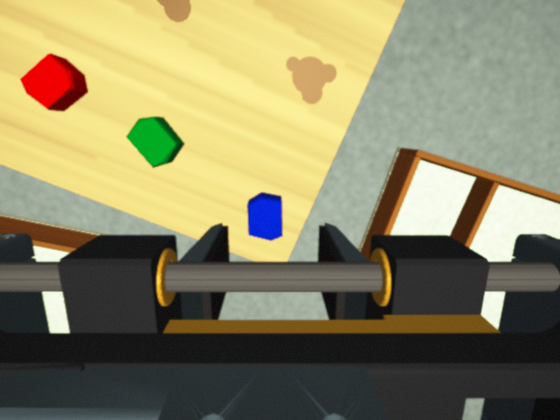

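The wrist view shows the small cobalt piece at (266,216), with its sides square to the fingers. I'll descend and grip.

Request:
{"op": "send_rows", "data": {"increments": [0,0,0.06,0,0,0,0.12,0,0,0,0.18,0,0,0,0.241,0,0,0,0.241,0]}}

```text
time_s: 3.08
tool_pos: [0.5034, 0.1937, 0.0326]
tool_rot: [-3.141, 0.003, -2.755]
force: [-1.0, -0.1, 1.6]
grip_width: 0.0502
finger_force: 0.0
```

Request:
{"op": "send_rows", "data": {"increments": [0,0,0,0,0,0,0,0,0,0,0,0,0,0,0,0,0,0,0,0], "grip": 1}}

```text
time_s: 3.5
tool_pos: [0.5015, 0.194, 0.0343]
tool_rot: [-3.141, 0.001, -2.754]
force: [1.3, -4.2, 6.8]
grip_width: 0.0279
finger_force: 20.0
```

```bash
python3 -c "
from plan import plan
plan([(.504,.190,.12,None),(.664,-.032,.12,1.749)])"
```

```text
t 3.5 pos [0.5015 0.194  0.0343] yaw -2.754 w 0.0279 ff 20.0
[-0.002, -0.012, -0.214, -0.0] -> [0.504 0.19  0.12 ] -2.754 j6 -1.6
[-0.04, -0.166, -0.0, 0.89] -> [0.544 0.134 0.12 ] -3.199 j6 -1.27
[-0.108, -0.133, -0.0, 0.89] -> [0.584 0.079 0.12 ] -3.644 j6 -0.93
[-0.154, -0.073, -0.0, 0.89] -> [0.624 0.024 0.12 ] -4.089 j6 -0.59
[-0.171, 0.0, -0.0, 0.89] -> [ 0.664 -0.032  0.12 ] -4.534 j6 -0.23
```

Request:
{"op": "send_rows", "data": {"increments": [0,0,-0.05,0,0,0,-0.12,0,0,0,-0.214,0,0,0,-0.214,0]}}

```text
time_s: 3.83
tool_pos: [0.5035, 0.195, 0.1249]
tool_rot: [-3.141, 0.007, -2.753]
force: [2.4, 0.8, 0.8]
grip_width: 0.0279
finger_force: 20.0
```

Request:
{"op": "send_rows", "data": {"increments": [-0.04,-0.166,0,0.89,-0.04,-0.166,0,0.89,-0.04,-0.166,0,0.89,-0.04,-0.166,0,0.89]}}

```text
time_s: 4.17
tool_pos: [0.5418, 0.1377, 0.1196]
tool_rot: [3.141, 0.001, 3.075]
force: [-0.3, 0.0, -1.8]
grip_width: 0.0278
finger_force: 20.0
```

Request:
{"op": "send_rows", "data": {"increments": [-0.108,-0.133,0,0.89,-0.108,-0.133,0,0.89,-0.108,-0.133,0,0.89,-0.108,-0.133,0,0.89]}}

```text
time_s: 4.5
tool_pos: [0.5819, 0.082, 0.1194]
tool_rot: [3.141, 0.001, 2.63]
force: [-0.4, 0.7, -0.9]
grip_width: 0.0278
finger_force: 20.0
```

Request:
{"op": "send_rows", "data": {"increments": [-0.154,-0.073,0,0.89,-0.154,-0.073,0,0.89,-0.154,-0.073,0,0.89,-0.154,-0.073,0,0.89]}}

```text
time_s: 4.83
tool_pos: [0.6218, 0.0267, 0.1193]
tool_rot: [3.141, 0.0, 2.186]
force: [0.7, 0.1, -0.1]
grip_width: 0.0281
finger_force: 20.0
```

Request:
{"op": "send_rows", "data": {"increments": [-0.171,0,0,0.89,-0.171,0,0,0.89,-0.171,0,0,0.89,-0.171,0,0,0.89,-0.171,0,0,0.89]}}

```text
time_s: 5.25
tool_pos: [0.6609, -0.0279, 0.1192]
tool_rot: [-3.141, -0.0, 1.745]
force: [-0.4, 0.1, -0.4]
grip_width: 0.0281
finger_force: 20.0
```

Run:
```python
from plan import plan
from workcell import camera
import cv2,pickle
plan([(.664,-.032,.0335,1.749)])
c=camera("wrist");cv2.imwrite("pics/w3.png",c["pixels"][...,::-1]);pickle.dump(c,open("w3.pkl","wb"))
```

```text
t 5.25 pos [ 0.6609 -0.0279  0.1192] yaw 1.745 w 0.0281 ff 20.0
[-0.011, 0.006, 0.214, -0.007] -> [ 0.664 -0.032  0.034] 1.749 j6 -0.23
```

View pics/w3.png

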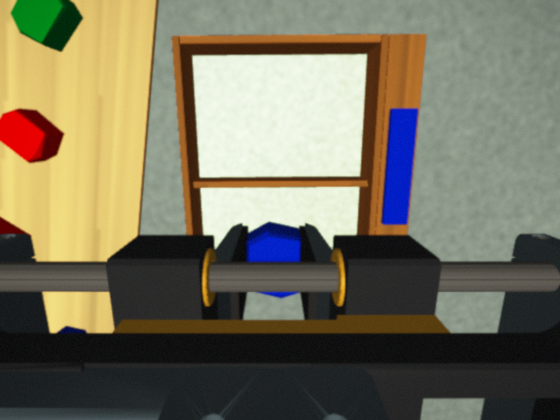

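The tray is square to the gripper. Its far rim corners are at (174,38) and (384,37), and the divider runs from (193,184) to (368,183).

Run:
```python
from h import *
from plan import plan
c=pickle.load(open("w3.pkl","rb"))
a=back(c,[(174,38),(384,37)],.04);d=back(c,[(193,184),(368,183)],.03);print(a,d)
for q in(a,d):
    v=(q[1]-q[0])[:2];print(np.hypot(*v),np.arctan2(v[1],v[0]))
```

```text
[[0.57656244 0.08454135 0.04      ]
 [0.70947712 0.1085455  0.04      ]] [[ 0.59732641 -0.00980568  0.03      ]
 [ 0.72548907  0.01349447  0.03      ]]
0.13506484917478612 0.1786722772551794
0.1302634369596678 0.17983731348371743
```

Request:
{"op": "send_rows", "data": {"increments": [-0.0175,0.0135,0.05,0,-0.0175,0.0135,0.11,0,-0.0175,0.0135,0.17,0,-0.0175,0.0135,0.2,0,-0.0175,0.0135,0.213,0]}}

```text
time_s: 5.72
tool_pos: [0.666, -0.0329, 0.0325]
tool_rot: [-3.138, -0.001, 1.752]
force: [-15.6, -1.2, 31.1]
grip_width: 0.0281
finger_force: 20.0
```

Request:
{"op": "send_rows", "data": {"increments": [0,0,0,0,0,0,0,0]}}

```text
time_s: 5.88
tool_pos: [0.6678, -0.0331, 0.0347]
tool_rot: [3.141, 0.0, 1.751]
force: [0.9, -0.4, 0.1]
grip_width: 0.0278
finger_force: 20.0
```

Request:
{"op": "send_rows", "data": {"increments": [0,0,0,0,0,0,0,0,0,0,0,0,0,0,0,0], "grip": -0.1}}

```text
time_s: 6.22
tool_pos: [0.6677, -0.0333, 0.0346]
tool_rot: [3.141, 0.0, 1.75]
force: [-0.3, -0.2, -0.0]
grip_width: 0.0496
finger_force: 0.0
```

Request:
{"op": "send_rows", "data": {"increments": [0,0,-0.06,0,0,0,-0.16,0,0,0,-0.25,0,0,0,-0.25,0]}}

```text
time_s: 6.55
tool_pos: [0.6709, -0.0337, 0.1415]
tool_rot: [3.132, 0.003, 1.75]
force: [2.6, 0.4, 2.3]
grip_width: 0.05
finger_force: 0.0
```

```bash
python3 -c "
from plan import plan
plan([(.504,-.191,.13,2.12),(.504,-.191,.0335,None)])"
```

```text
t 6.55 pos [ 0.6709 -0.0337  0.1415] yaw 1.75 w 0.05 ff 0.0
[-0.156, -0.24, 0.014, -0.37] -> [ 0.588 -0.112  0.136] 1.935 j6 -0.55
[-0.109, -0.265, 0.014, -0.37] -> [ 0.504 -0.191  0.13 ] 2.12 j6 -0.91
[-0.0, -0.001, 0.242, -0.0] -> [ 0.504 -0.191  0.034] 2.12 j6 -0.91
```

Small cobalt is placed. I have plenty of time, so I'll descend more gently from here. Next is cobalt large.

Request:
{"op": "send_rows", "data": {"increments": [-0.156,-0.24,0.014,-0.37,-0.156,-0.24,0.014,-0.37,-0.156,-0.24,0.014,-0.37,-0.156,-0.24,0.014,-0.37,-0.156,-0.24,0.014,-0.37], "grip": -0.32}}

```text
time_s: 6.97
tool_pos: [0.5834, -0.1128, 0.1289]
tool_rot: [-3.142, -0.0, 1.933]
force: [0.7, 0.3, 0.7]
grip_width: 0.0601
finger_force: 0.0
```

Request:
{"op": "send_rows", "data": {"increments": [-0.109,-0.265,0.014,-0.37,-0.109,-0.265,0.014,-0.37,-0.109,-0.265,0.014,-0.37,-0.109,-0.265,0.014,-0.37,-0.109,-0.265,0.014,-0.37]}}

```text
time_s: 7.38
tool_pos: [0.5007, -0.191, 0.1231]
tool_rot: [3.141, 0.0, 2.118]
force: [0.8, 1.4, 0.0]
grip_width: 0.0603
finger_force: 0.0
```

Request:
{"op": "send_rows", "data": {"increments": [0,0,0,0,0,0,0,0,0,0,0,0]}}

```text
time_s: 7.63
tool_pos: [0.5017, -0.1896, 0.123]
tool_rot: [3.141, 0.0, 2.121]
force: [0.0, -0.1, 0.2]
grip_width: 0.0603
finger_force: 0.0
```

Run:
```python
from plan import plan
from workcell import camera
import cv2,pickle
plan([(.504,-.191,.0335,2.12)])
c=camera("wrist");cv2.imwrite("pics/w4.png",c["pixels"][...,::-1]);pickle.dump(c,open("w4.pkl","wb"))
```

```text
t 7.63 pos [ 0.5017 -0.1896  0.123 ] yaw 2.121 w 0.0603 ff 0.0
[-0.006, 0.003, 0.224, 0.002] -> [ 0.504 -0.191  0.033] 2.12 j6 -0.91
```

View pics/w4.png

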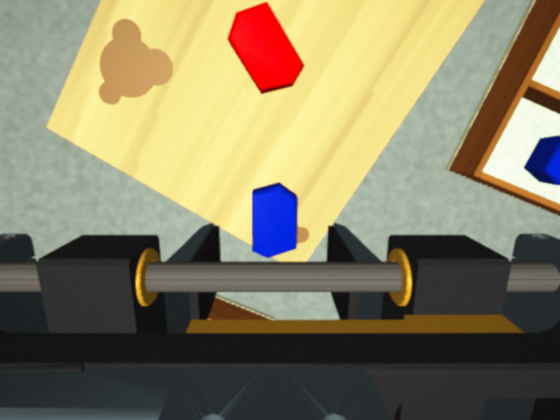

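The large cobalt piece at (274,220) is centred and square between the fingers, and the small cobalt piece can be seen in its bay on the right. I'll descend and grip.

Request:
{"op": "send_rows", "data": {"increments": [0,0,0.05,0,0,0,0.1,0,0,0,0.15,0,0,0,0.2,0,0,0,0.218,0]}}

```text
time_s: 8.1
tool_pos: [0.5001, -0.1894, 0.0335]
tool_rot: [-3.14, -0.002, 2.121]
force: [-0.0, 0.6, -0.7]
grip_width: 0.0601
finger_force: 0.0
```

Request:
{"op": "send_rows", "data": {"increments": [0,0,0.004,0,0,0,0.004,0]}}

```text
time_s: 8.27
tool_pos: [0.5009, -0.19, 0.0342]
tool_rot: [-3.141, -0.0, 2.12]
force: [-0.1, 0.0, 0.3]
grip_width: 0.06
finger_force: 0.0
```

Request:
{"op": "send_rows", "data": {"increments": [0,0,0,0,0,0,0,0,0,0,0,0,0,0,0,0,0,0,0,0], "grip": 1, "grip_force": 25}}

```text
time_s: 8.68
tool_pos: [0.5011, -0.1905, 0.0348]
tool_rot: [3.141, 0.001, 2.12]
force: [-0.5, 0.6, 7.7]
grip_width: 0.0358
finger_force: 25.0
```

Request:
{"op": "send_rows", "data": {"increments": [0,0,-0.06,0,0,0,-0.12,0,0,0,-0.18,0,0,0,-0.22,0,0,0,-0.22,0]}}

```text
time_s: 9.1
tool_pos: [0.502, -0.191, 0.1253]
tool_rot: [3.139, 0.004, 2.12]
force: [1.1, -0.7, -1.2]
grip_width: 0.035
finger_force: 25.0
```

```bash
python3 -c "
from plan import plan
plan([(.653,.048,.12,1.749)])"
```

```text
t 9.1 pos [ 0.502  -0.191   0.1253] yaw 2.12 w 0.035 ff 25.0
[0.156, 0.317, 0.007, 0.371] -> [ 0.578 -0.072  0.123] 1.934 j6 -0.49
[0.212, 0.283, 0.007, 0.371] -> [0.653 0.048 0.12 ] 1.749 j6 -0.1
```

Request:
{"op": "send_rows", "data": {"increments": [0.156,0.317,0.007,0.37,0.156,0.317,0.007,0.37,0.156,0.317,0.007,0.37,0.156,0.317,0.007,0.37,0.156,0.317,0.007,0.37]}}

```text
time_s: 9.52
tool_pos: [0.578, -0.0672, 0.1185]
tool_rot: [3.141, -0.0, 1.938]
force: [-0.1, 0.1, -1.1]
grip_width: 0.036
finger_force: 25.0
```

Request:
{"op": "send_rows", "data": {"increments": [0.212,0.283,0.007,0.37,0.212,0.283,0.007,0.37,0.212,0.283,0.007,0.37,0.212,0.283,0.007,0.37,0.212,0.283,0.007,0.37]}}

```text
time_s: 9.93
tool_pos: [0.6533, 0.0521, 0.1155]
tool_rot: [3.141, -0.001, 1.753]
force: [-2.3, 0.4, -0.7]
grip_width: 0.036
finger_force: 25.0
```

Request:
{"op": "send_rows", "data": {"increments": [0,0,0,0,0,0,0,0,0,0,0,0]}}

```text
time_s: 10.18
tool_pos: [0.6511, 0.0475, 0.1162]
tool_rot: [-3.141, -0.0, 1.749]
force: [0.5, -0.5, -1.5]
grip_width: 0.0359
finger_force: 25.0
```

```bash
python3 -c "
from plan import plan
plan([(.653,.048,.034,1.749)])"
```

```text
t 10.18 pos [0.6511 0.0475 0.1162] yaw 1.749 w 0.0359 ff 25.0
[0.0, 0.005, 0.205, -0.0] -> [0.653 0.048 0.034] 1.749 j6 -0.1
```

Request:
{"op": "send_rows", "data": {"increments": [0,0.005,0.05,0,0,0.005,0.1,0,0,0.005,0.14,0,0,0.005,0.17,0,0,0.005,0.19,0]}}

```text
time_s: 10.6
tool_pos: [0.653, 0.0481, 0.0392]
tool_rot: [-3.14, -0.0, 1.749]
force: [-0.5, 0.4, -0.5]
grip_width: 0.0362
finger_force: 25.0
```

Request:
{"op": "send_rows", "data": {"increments": [0,0,0.007,0,0,0,0.013,0,0,0,0.013,0]}}

```text
time_s: 10.85
tool_pos: [0.654, 0.0489, 0.0356]
tool_rot: [3.141, 0.0, 1.75]
force: [0.4, 0.3, -1.4]
grip_width: 0.0357
finger_force: 25.0
```

Request:
{"op": "send_rows", "data": {"increments": [0,0,0,0,0,0,0,0,0,0,0,0,0,0,0,0], "grip": -0.32}}

```text
time_s: 11.18
tool_pos: [0.6541, 0.049, 0.0358]
tool_rot: [3.141, 0.0, 1.75]
force: [0.6, 0.5, -0.3]
grip_width: 0.059
finger_force: 0.0
```

Request:
{"op": "send_rows", "data": {"increments": [0,0,-0.06,0,0,0,-0.14,0,0,0,-0.22,0,0,0,-0.25,0,0,0,-0.25,0]}}

```text
time_s: 11.6
tool_pos: [0.6557, 0.049, 0.1391]
tool_rot: [3.136, 0.001, 1.75]
force: [-0.0, -0.3, -0.1]
grip_width: 0.0605
finger_force: 0.0
```

```bash
python3 -c "
from plan import plan
plan([(.434,-.087,.13,2.708)])"
```

```text
t 11.6 pos [0.6557 0.049  0.1391] yaw 1.75 w 0.0605 ff 0.0
[-0.118, -0.303, 0.011, -0.958] -> [ 0.545 -0.019  0.135] 2.229 j6 -0.69
[0.035, -0.323, 0.011, -0.958] -> [ 0.434 -0.087  0.13 ] 2.708 j6 -1.33
```

Request:
{"op": "send_rows", "data": {"increments": [-0.118,-0.303,0.011,-0.958,-0.118,-0.303,0.011,-0.958,-0.118,-0.303,0.011,-0.958,-0.118,-0.303,0.011,-0.958,-0.118,-0.303,0.011,-0.958]}}

```text
time_s: 12.02
tool_pos: [0.5402, -0.0199, 0.1302]
tool_rot: [-3.14, -0.002, 2.233]
force: [1.5, 0.0, 0.5]
grip_width: 0.0603
finger_force: 0.0
```

Request:
{"op": "send_rows", "data": {"increments": [0.035,-0.323,0.011,-0.958,0.035,-0.323,0.011,-0.958,0.035,-0.323,0.011,-0.958,0.035,-0.323,0.011,-0.958,0.035,-0.323,0.011,-0.958]}}

```text
time_s: 12.43
tool_pos: [0.4305, -0.0876, 0.1261]
tool_rot: [-3.141, -0.002, 2.711]
force: [1.9, 0.5, -0.1]
grip_width: 0.0601
finger_force: 0.0
```

Request:
{"op": "send_rows", "data": {"increments": [0,0,0,0,0,0,0,0,0,0,0,0]}}

```text
time_s: 12.68
tool_pos: [0.4336, -0.0866, 0.1264]
tool_rot: [3.141, 0.001, 2.705]
force: [1.2, -0.5, -0.1]
grip_width: 0.0601
finger_force: 0.0
```

Run:
```python
from plan import plan
from h import *
from workcell import camera
plan([(.434,-.087,.0345,2.708)])
c=camera("wrist");pickle.dump(c,open("w5.pkl","wb"));cv2.imwrite("pics/w5.png",c["pixels"][...,::-1])
for m,a,ce in blobs(c,'r'):print(a,back(c,[ce],.02),ce)
```

```text
t 12.68 pos [ 0.4336 -0.0866  0.1264] yaw 2.705 w 0.0601 ff 0.0
[-0.001, -0.0, 0.23, -0.006] -> [ 0.434 -0.087  0.034] 2.708 j6 -1.33
2816 [[ 0.4321063  -0.08767352  0.02      ]] [270.92258523 213.92897727]
1668 [[0.46803076 0.00374045 0.02      ]] [391.42026379 206.61091127]
```

View pics/w5.png

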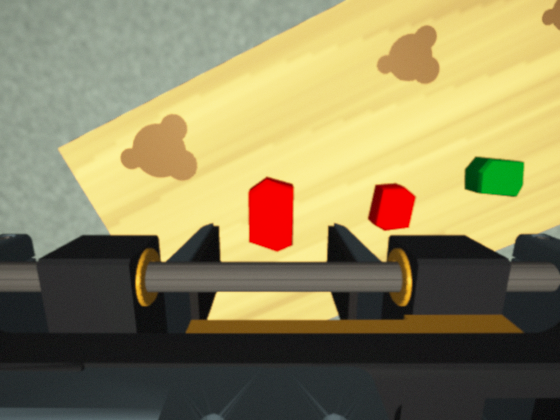

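The large ruby piece at (271,214) is centred and square. I'll descend, grip, lift and carry it to the ruby tray.

Request:
{"op": "send_rows", "data": {"increments": [0,0,0.05,0,0,0,0.1,0,0,0,0.15,0,0,0,0.2,0,0,0,0.222,0]}}

```text
time_s: 13.15
tool_pos: [0.4322, -0.0864, 0.0358]
tool_rot: [-3.141, -0.002, 2.707]
force: [0.3, 0.1, 0.1]
grip_width: 0.06
finger_force: 0.0
```

Request:
{"op": "send_rows", "data": {"increments": [0,0,0.006,0,0,0,0.006,0]}}

```text
time_s: 13.32
tool_pos: [0.4323, -0.0867, 0.0351]
tool_rot: [-3.141, -0.001, 2.708]
force: [-0.1, 0.0, 0.5]
grip_width: 0.0601
finger_force: 0.0
```

Request:
{"op": "send_rows", "data": {"increments": [0,0,0,0,0,0,0,0,0,0,0,0,0,0,0,0,0,0,0,0], "grip": 1}}

```text
time_s: 13.73
tool_pos: [0.4326, -0.0871, 0.0359]
tool_rot: [3.141, 0.001, 2.708]
force: [0.2, 1.2, 9.4]
grip_width: 0.0359
finger_force: 25.0
```

Request:
{"op": "send_rows", "data": {"increments": [0,0,-0.06,0,0,0,-0.12,0,0,0,-0.18,0,0,0,-0.22,0,0,0,-0.22,0]}}

```text
time_s: 14.15
tool_pos: [0.4335, -0.0874, 0.1261]
tool_rot: [3.141, 0.005, 2.708]
force: [1.5, -0.7, -0.7]
grip_width: 0.0356
finger_force: 25.0
```

```bash
python3 -c "
from plan import plan
plan([(.495,-.37,.14,1.70)])"
```

```text
t 14.15 pos [ 0.4335 -0.0874  0.1261] yaw 2.708 w 0.0356 ff 25.0
[-0.218, -0.288, -0.017, 1.008] -> [ 0.464 -0.229  0.133] 2.204 j6 -1.09
[-0.33, -0.147, -0.017, 1.008] -> [ 0.495 -0.37   0.14 ] 1.7 j6 -0.77
```

Request:
{"op": "send_rows", "data": {"increments": [-0.218,-0.288,-0.017,1,-0.218,-0.288,-0.017,1,-0.218,-0.288,-0.017,1,-0.218,-0.288,-0.017,1,-0.218,-0.288,-0.017,1]}}

```text
time_s: 14.57
tool_pos: [0.4641, -0.2325, 0.1297]
tool_rot: [3.141, 0.003, 2.196]
force: [-0.1, -0.4, -0.7]
grip_width: 0.0358
finger_force: 25.0
```

Request:
{"op": "send_rows", "data": {"increments": [-0.33,-0.147,-0.017,1,-0.33,-0.147,-0.017,1,-0.33,-0.147,-0.017,1,-0.33,-0.147,-0.017,1,-0.33,-0.147,-0.017,1]}}

```text
time_s: 14.98
tool_pos: [0.4948, -0.3732, 0.1361]
tool_rot: [3.141, 0.002, 1.698]
force: [-1.0, 0.6, -1.7]
grip_width: 0.0358
finger_force: 25.0
```

Request:
{"op": "send_rows", "data": {"increments": [0,0,0,0,0,0,0,0,0,0,0,0]}}

```text
time_s: 15.23
tool_pos: [0.4937, -0.3677, 0.1364]
tool_rot: [-3.141, -0.001, 1.71]
force: [0.4, 0.5, -0.9]
grip_width: 0.0359
finger_force: 25.0
```

Run:
```python
from plan import plan
from h import *
from workcell import camera
plan([])
c=camera("wrist");pickle.dump(c,open("w6.pkl","wb"));cv2.imwrite("pics/w6.png",c["pixels"][...,::-1])
```

```text
t 15.23 pos [ 0.4937 -0.3677  0.1364] yaw 1.71 w 0.0359 ff 25.0
```

View pics/w6.png

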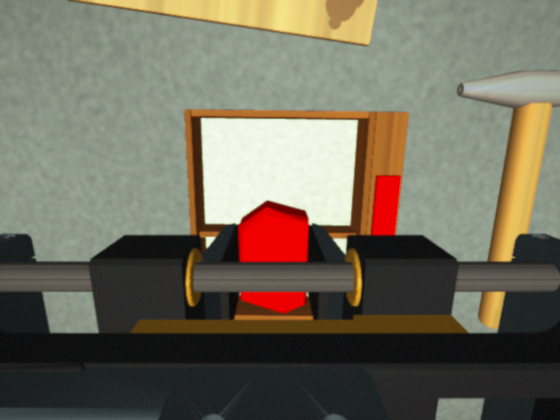

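The ruby tray is square to the tool. Its far rim runs from (186,111) to (371,112), with the divider at about row 233. The hammer is clear on the right.

Run:
```python
from h import *
from plan import plan
c=pickle.load(open("w6.pkl","rb"))
a=back(c,[(186,111),(371,112)],.04)[:,:2];d=back(c,[(201,234),(354,234)],.03)[:,:2];print(a,d)
v=a[1]-a[0];t=np.arctan2(v[1],v[0]);n=np.array([-np.sin(t),np.cos(t)])
o1=a.mean(0)-.086*n;o2=d.mean(0)+.0125*n;print(np.hypot(*v),t,o1,o2)
o=(o1+o2)/2;print('wide',o+.0355*n,'narrow',o-.048*n)
w=o+.0355*n; plan([(w[0],w[1],.136,t+np.pi/2),(w[0],w[1],.036,None)])
```

```text
[[ 0.41965854 -0.29593954]
 [ 0.55315027 -0.27793941]] [[ 0.43664211 -0.39170421]
 [ 0.56240826 -0.3740768 ]]
0.13469983266186303 0.1340323635280488 [ 0.49789671 -0.37216815] [ 0.49785479 -0.37050261]
wide [ 0.49313183 -0.33615378] narrow [ 0.50429006 -0.41890487]
t 15.28 pos [ 0.4939 -0.3678  0.1366] yaw 1.71 w 0.0358 ff 25.0
[0.079, 0.009, 0.001, 0.011] -> [ 0.493 -0.336  0.136] 1.705 j6 -0.73
[-0.0, 0.0, 0.25, -0.0] -> [ 0.493 -0.336  0.036] 1.705 j6 -0.73
```

Request:
{"op": "send_rows", "data": {"increments": [0.079,0.009,0,0.01,0.079,0.009,0,0.01,0.079,0.009,0,0.01]}}

```text
time_s: 15.53
tool_pos: [0.4932, -0.3354, 0.137]
tool_rot: [-3.141, -0.001, 1.706]
force: [0.4, -1.4, -0.7]
grip_width: 0.0357
finger_force: 25.0
```

Request:
{"op": "send_rows", "data": {"increments": [0,0,0.06,0,0,0,0.12,0,0,0,0.17,0,0,0,0.21,0,0,0,0.235,0]}}

```text
time_s: 15.95
tool_pos: [0.4929, -0.337, 0.0413]
tool_rot: [-3.141, -0.001, 1.704]
force: [-0.8, 0.2, -0.4]
grip_width: 0.0359
finger_force: 25.0
```

Request:
{"op": "send_rows", "data": {"increments": [0,0,0.008,0,0,0,0.015,0,0,0,0.015,0]}}

```text
time_s: 16.2
tool_pos: [0.4936, -0.3376, 0.0372]
tool_rot: [3.141, 0.0, 1.703]
force: [-0.1, -0.2, -0.8]
grip_width: 0.0358
finger_force: 25.0
```

```bash
python3 -c "
from plan import plan
plan([])"
```

```text
t 16.2 pos [ 0.4936 -0.3376  0.0372] yaw 1.703 w 0.0358 ff 25.0
```

Another 2 mm down, then release and lift.

Request:
{"op": "send_rows", "data": {"increments": [0,0,0.003,0,0,0,0.005,0,0,0,0.005,0]}}

```text
time_s: 16.45
tool_pos: [0.4936, -0.3376, 0.0354]
tool_rot: [3.141, 0.001, 1.703]
force: [0.9, -0.1, -0.8]
grip_width: 0.036
finger_force: 25.0
```

Request:
{"op": "send_rows", "data": {"increments": [0,0,0,0,0,0,0,0,0,0,0,0,0,0,0,0], "grip": -0.1}}

```text
time_s: 16.78
tool_pos: [0.4934, -0.3375, 0.0351]
tool_rot: [3.141, 0.0, 1.703]
force: [0.8, -0.1, 0.1]
grip_width: 0.0502
finger_force: 0.0
```

Request:
{"op": "send_rows", "data": {"increments": [0,0,-0.06,0,0,0,-0.14,0,0,0,-0.22,0,0,0,-0.25,0,0,0,-0.25,0]}}

```text
time_s: 17.2
tool_pos: [0.4947, -0.3385, 0.1383]
tool_rot: [3.138, 0.004, 1.703]
force: [0.2, -1.5, 0.1]
grip_width: 0.0506
finger_force: 0.0
```

```bash
python3 -c "
from plan import plan
plan([(.469,.004,.13,2.56)])"
```

```text
t 17.2 pos [ 0.4947 -0.3385  0.1383] yaw 1.703 w 0.0506 ff 0.0
[0.429, 0.025, 0.01, -0.857] -> [ 0.482 -0.167  0.134] 2.131 j6 -0.89
[0.38, 0.2, 0.01, -0.857] -> [0.469 0.004 0.13 ] 2.56 j6 -0.98
```

Request:
{"op": "send_rows", "data": {"increments": [0.429,0.025,0.01,-0.857,0.429,0.025,0.01,-0.857,0.429,0.025,0.01,-0.857,0.429,0.025,0.01,-0.857,0.429,0.025,0.01,-0.857]}}

```text
time_s: 17.62
tool_pos: [0.4782, -0.1602, 0.1299]
tool_rot: [-3.14, -0.004, 2.138]
force: [-0.3, -0.4, 0.3]
grip_width: 0.0501
finger_force: 0.0
```

Request:
{"op": "send_rows", "data": {"increments": [0.38,0.2,0.01,-0.857,0.38,0.2,0.01,-0.857,0.38,0.2,0.01,-0.857,0.38,0.2,0.01,-0.857,0.38,0.2,0.01,-0.857]}}

```text
time_s: 18.03
tool_pos: [0.4657, 0.0104, 0.1261]
tool_rot: [-3.141, -0.003, 2.567]
force: [-0.5, -0.6, -0.6]
grip_width: 0.0508
finger_force: 0.0
```

Request:
{"op": "send_rows", "data": {"increments": [0,0,0,0,0,0,0,0,0,0,0,0]}}

```text
time_s: 18.28
tool_pos: [0.4678, 0.0043, 0.1267]
tool_rot: [-3.141, -0.0, 2.558]
force: [-1.2, -0.2, 0.1]
grip_width: 0.0498
finger_force: 0.0
```

Run:
```python
from plan import plan
from h import *
from workcell import camera
plan([(.469,.004,.0345,2.56)])
c=camera("wrist");pickle.dump(c,open("w7.pkl","wb"));cv2.imwrite("pics/w7.png",c["pixels"][...,::-1])
for k in 'rg':
  for m,a,ce in blobs(c,k):print(a,back(c,[ce],.02),ce,cv2.minAreaRect(np.argwhere(m)[:,::-1].astype(np.float32)))
```

```text
t 18.28 pos [0.4678 0.0043 0.1267] yaw 2.558 w 0.0498 ff 0.0
[-0.003, 0.001, 0.23, -0.003] -> [0.469 0.004 0.035] 2.56 j6 -0.98
1400 [[0.46814789 0.0038705  0.02      ]] [272.68642857 215.66571429] ((273.5, 215.5), (47.0, 33.0), 90.0)
1615 [[0.47981954 0.08757597 0.02      ]] [368.94736842 171.29040248] ((368.923095703125, 171.11538696289062), (35.72269058227539, 49.645668029785156), 86.8201675415039)
```

Ruby small is centred at (273,216) and square to the fingers. I'll pick it up.

Request:
{"op": "send_rows", "data": {"increments": [0,0,0.05,0,0,0,0.1,0,0,0,0.15,0,0,0,0.2,0,0,0,0.222,0]}}

```text
time_s: 18.75
tool_pos: [0.4671, 0.0041, 0.0362]
tool_rot: [-3.141, -0.002, 2.557]
force: [-0.1, -0.8, 0.6]
grip_width: 0.0503
finger_force: 0.0
```

Request:
{"op": "send_rows", "data": {"increments": [0,0,0.006,0,0,0,0.006,0]}}

```text
time_s: 18.92
tool_pos: [0.4675, 0.0046, 0.0355]
tool_rot: [-3.141, -0.001, 2.559]
force: [0.0, 0.5, -0.8]
grip_width: 0.0499
finger_force: 0.0
```

Request:
{"op": "send_rows", "data": {"increments": [0,0,0,0,0,0,0,0,0,0,0,0,0,0,0,0,0,0,0,0], "grip": 1, "grip_force": 20}}

```text
time_s: 19.33
tool_pos: [0.468, 0.0052, 0.0364]
tool_rot: [3.141, 0.001, 2.56]
force: [-1.0, -0.7, 9.0]
grip_width: 0.0279
finger_force: 20.0
```

Request:
{"op": "send_rows", "data": {"increments": [0,0,-0.06,0,0,0,-0.12,0,0,0,-0.18,0,0,0,-0.22,0,0,0,-0.22,0]}}

```text
time_s: 19.75
tool_pos: [0.4691, 0.0052, 0.1267]
tool_rot: [3.139, 0.004, 2.56]
force: [1.4, 0.6, -1.0]
grip_width: 0.0281
finger_force: 20.0
```

```bash
python3 -c "
from plan import plan
plan([(.504,-.419,.13,1.705)])"
```

```text
t 19.75 pos [0.4691 0.0052 0.1267] yaw 2.56 w 0.0281 ff 20.0
[-0.218, -0.279, -0.003, 0.57] -> [ 0.481 -0.136  0.128] 2.275 j6 -0.98
[-0.288, -0.207, -0.003, 0.57] -> [ 0.492 -0.277  0.129] 1.99 j6 -0.93
[-0.335, -0.117, -0.003, 0.57] -> [ 0.504 -0.419  0.13 ] 1.705 j6 -0.83
```

Request:
{"op": "send_rows", "data": {"increments": [-0.218,-0.279,-0.003,0.57,-0.218,-0.279,-0.003,0.57,-0.218,-0.279,-0.003,0.57,-0.218,-0.279,-0.003,0.57,-0.218,-0.279,-0.003,0.57]}}

```text
time_s: 20.17
tool_pos: [0.4797, -0.1395, 0.1245]
tool_rot: [3.141, 0.001, 2.271]
force: [0.2, 0.6, -0.8]
grip_width: 0.0279
finger_force: 20.0
```

Request:
{"op": "send_rows", "data": {"increments": [-0.288,-0.207,-0.003,0.57,-0.288,-0.207,-0.003,0.57,-0.288,-0.207,-0.003,0.57,-0.288,-0.207,-0.003,0.57,-0.288,-0.207,-0.003,0.57]}}

```text
time_s: 20.58
tool_pos: [0.491, -0.2806, 0.1256]
tool_rot: [3.141, 0.001, 1.988]
force: [-0.1, -0.4, -0.5]
grip_width: 0.0282
finger_force: 20.0
```

Request:
{"op": "send_rows", "data": {"increments": [-0.335,-0.117,-0.003,0.57,-0.335,-0.117,-0.003,0.57,-0.335,-0.117,-0.003,0.57,-0.335,-0.117,-0.003,0.57,-0.335,-0.117,-0.003,0.57]}}

```text
time_s: 21.0
tool_pos: [0.5026, -0.4215, 0.1266]
tool_rot: [3.141, 0.001, 1.703]
force: [-0.6, 1.7, 0.5]
grip_width: 0.0279
finger_force: 20.0
```

Request:
{"op": "send_rows", "data": {"increments": [0,0,0,0,0,0,0,0,0,0,0,0]}}

```text
time_s: 21.25
tool_pos: [0.5024, -0.4169, 0.127]
tool_rot: [-3.141, -0.001, 1.706]
force: [0.2, -0.4, -0.8]
grip_width: 0.0278
finger_force: 20.0
```

```bash
python3 -c "
from plan import plan
plan([(.504,-.419,.0364,1.705)])"
```

```text
t 21.25 pos [ 0.5024 -0.4169  0.127 ] yaw 1.706 w 0.0278 ff 20.0
[-0.006, 0.003, 0.227, 0.003] -> [ 0.504 -0.419  0.036] 1.705 j6 -0.83
```

Request:
{"op": "send_rows", "data": {"increments": [-0.004,0.003,0.06,0,-0.004,0.003,0.11,0,-0.004,0.003,0.16,0,-0.004,0.003,0.19,0,-0.004,0.003,0.212,0]}}

```text
time_s: 21.67
tool_pos: [0.5036, -0.4188, 0.0413]
tool_rot: [-3.141, -0.001, 1.706]
force: [0.0, -0.0, -1.6]
grip_width: 0.0277
finger_force: 20.0
```

Request:
{"op": "send_rows", "data": {"increments": [0,0,0.007,0,0,0,0.014,0,0,0,0.017,0,0,0,0.017,0]}}

```text
time_s: 22.0
tool_pos: [0.5041, -0.4204, 0.0363]
tool_rot: [3.141, 0.001, 1.705]
force: [-0.8, 0.8, -0.2]
grip_width: 0.0276
finger_force: 20.0
```

Request:
{"op": "send_rows", "data": {"increments": [0,0,0,0,0,0,0,0,0,0,0,0,0,0,0,0], "grip": -0.1}}

```text
time_s: 22.33
tool_pos: [0.5039, -0.4203, 0.036]
tool_rot: [3.141, 0.0, 1.705]
force: [0.4, 0.3, -0.4]
grip_width: 0.0494
finger_force: 0.0
```

Request:
{"op": "send_rows", "data": {"increments": [0,0,-0.06,0,0,0,-0.14,0,0,0,-0.22,0,0,0,-0.25,0,0,0,-0.25,0]}}

```text
time_s: 22.75
tool_pos: [0.5051, -0.4214, 0.1394]
tool_rot: [3.138, 0.005, 1.705]
force: [0.6, 0.3, 0.3]
grip_width: 0.0503
finger_force: 0.0
```

```bash
python3 -c "
from plan import plan
plan([(.480,.0875,.13,1.03)])"
```

```text
t 22.75 pos [ 0.5051 -0.4214  0.1394] yaw 1.705 w 0.0503 ff 0.0
[0.423, 0.036, 0.008, 0.45] -> [ 0.497 -0.252  0.136] 1.48 j6 -0.38
[0.42, -0.059, 0.008, 0.45] -> [ 0.488 -0.082  0.133] 1.255 j6 0.15
[0.397, -0.152, 0.008, 0.45] -> [0.48  0.087 0.13 ] 1.03 j6 0.72
```

Request:
{"op": "send_rows", "data": {"increments": [0.423,0.036,0.008,0.45,0.423,0.036,0.008,0.45,0.423,0.036,0.008,0.45,0.423,0.036,0.008,0.45,0.423,0.036,0.008,0.45]}}

```text
time_s: 23.17
tool_pos: [0.4932, -0.244, 0.1313]
tool_rot: [-3.137, -0.003, 1.482]
force: [0.5, 0.5, -0.3]
grip_width: 0.0499
finger_force: 0.0
```

Request:
{"op": "send_rows", "data": {"increments": [0.42,-0.059,0.008,0.45,0.42,-0.059,0.008,0.45,0.42,-0.059,0.008,0.45,0.42,-0.059,0.008,0.45,0.42,-0.059,0.008,0.45]}}

```text
time_s: 23.58
tool_pos: [0.4851, -0.0758, 0.1283]
tool_rot: [-3.138, -0.001, 1.258]
force: [-0.2, -0.6, -0.5]
grip_width: 0.05
finger_force: 0.0
```

Request:
{"op": "send_rows", "data": {"increments": [0.397,-0.152,0.008,0.45,0.397,-0.152,0.008,0.45,0.397,-0.152,0.008,0.45,0.397,-0.152,0.008,0.45,0.397,-0.152,0.008,0.45]}}

```text
time_s: 24.0
tool_pos: [0.4775, 0.0926, 0.1253]
tool_rot: [-3.14, 0.0, 1.031]
force: [-0.8, -0.5, -0.8]
grip_width: 0.0501
finger_force: 0.0
```

Request:
{"op": "send_rows", "data": {"increments": [0,0,0,0,0,0,0,0,0,0,0,0]}}

```text
time_s: 24.25
tool_pos: [0.4786, 0.0882, 0.1257]
tool_rot: [-3.141, 0.001, 1.03]
force: [0.4, 0.4, -0.4]
grip_width: 0.0503
finger_force: 0.0
```

Run:
```python
from plan import plan
from h import *
from workcell import camera
plan([(.480,.0875,.0355,1.03)])
c=camera("wrist");pickle.dump(c,open("w8.pkl","wb"));cv2.imwrite("pics/w8.png",c["pixels"][...,::-1])
for m,a,ce in blobs(c,'g'):print(a,back(c,[ce],.02),ce,cv2.minAreaRect(np.argwhere(m)[:,::-1].astype(np.float32)))
```

```text
t 24.25 pos [0.4786 0.0882 0.1257] yaw 1.03 w 0.0503 ff 0.0
[0.0, 0.004, 0.225, -0.0] -> [0.48  0.087 0.036] 1.03 j6 0.72
1402 [[0.4799966  0.08764523 0.02      ]] [275.01141227 215.43651926] ((274.5, 215.5), (47.0, 33.0), 90.0)
```

View pics/w8.png

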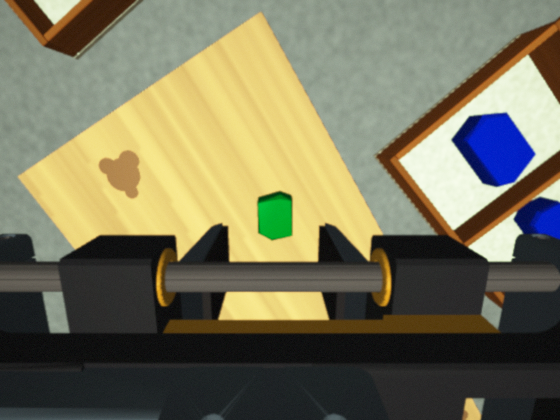

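Emerald is centred at (275,215) between the fingers, and both cobalt pieces lie flat in their bays on the right. I'll pick it and carry it to the emerald tray.

Request:
{"op": "send_rows", "data": {"increments": [0,0,0.05,0,0,0,0.1,0,0,0,0.15,0,0,0,0.2,0,0,0,0.219,0]}}

```text
time_s: 24.72
tool_pos: [0.478, 0.0875, 0.0365]
tool_rot: [-3.14, 0.001, 1.028]
force: [-0.4, -0.4, -0.3]
grip_width: 0.0505
finger_force: 0.0
```

Request:
{"op": "send_rows", "data": {"increments": [0,0,0.006,0,0,0,0.006,0]}}

```text
time_s: 24.88
tool_pos: [0.4787, 0.0881, 0.036]
tool_rot: [-3.141, 0.0, 1.029]
force: [0.5, -0.8, -0.3]
grip_width: 0.0503
finger_force: 0.0
```

Request:
{"op": "send_rows", "data": {"increments": [0,0,0,0,0,0,0,0,0,0,0,0,0,0,0,0,0,0,0,0], "grip": 1}}

```text
time_s: 25.3
tool_pos: [0.4792, 0.0887, 0.0368]
tool_rot: [3.141, -0.001, 1.03]
force: [-1.1, -0.9, 8.3]
grip_width: 0.0279
finger_force: 20.0
```

Request:
{"op": "send_rows", "data": {"increments": [0,0,-0.06,0,0,0,-0.12,0,0,0,-0.18,0,0,0,-0.22,0,0,0,-0.22,0]}}

```text
time_s: 25.72
tool_pos: [0.4803, 0.0889, 0.1272]
tool_rot: [3.137, -0.003, 1.03]
force: [0.9, 0.5, 0.0]
grip_width: 0.0278
finger_force: 20.0
```

```bash
python3 -c "
from plan import plan
plan([(.473,.31,.13,1.59)])"
```

```text
t 25.72 pos [0.4803 0.0889 0.1272] yaw 1.03 w 0.0278 ff 20.0
[0.232, -0.15, -0.004, -0.56] -> [0.477 0.199 0.129] 1.31 j6 0.66
[0.265, -0.08, -0.004, -0.56] -> [0.473 0.31  0.13 ] 1.59 j6 0.56
```

Request:
{"op": "send_rows", "data": {"increments": [0.232,-0.15,-0.004,-0.56,0.232,-0.15,-0.004,-0.56,0.232,-0.15,-0.004,-0.56,0.232,-0.15,-0.004,-0.56,0.232,-0.15,-0.004,-0.56]}}

```text
time_s: 26.13
tool_pos: [0.4746, 0.2003, 0.1251]
tool_rot: [-3.141, 0.0, 1.312]
force: [-0.2, 0.0, 0.6]
grip_width: 0.0277
finger_force: 20.0
```

Request:
{"op": "send_rows", "data": {"increments": [0.265,-0.08,-0.004,-0.56,0.265,-0.08,-0.004,-0.56,0.265,-0.08,-0.004,-0.56,0.265,-0.08,-0.004,-0.56,0.265,-0.08,-0.004,-0.56]}}

```text
time_s: 26.55
tool_pos: [0.4713, 0.31, 0.1267]
tool_rot: [-3.141, 0.0, 1.59]
force: [-0.4, -0.6, -0.9]
grip_width: 0.0278
finger_force: 20.0
```

Request:
{"op": "send_rows", "data": {"increments": [0,0,0,0,0,0,0,0,0,0,0,0]}}

```text
time_s: 26.8
tool_pos: [0.4717, 0.3085, 0.1272]
tool_rot: [-3.141, 0.0, 1.588]
force: [-1.0, -0.8, 0.3]
grip_width: 0.0281
finger_force: 20.0
```

Run:
```python
from plan import plan
from h import *
from workcell import camera
plan([])
c=camera("wrist");pickle.dump(c,open("w9.pkl","wb"));cv2.imwrite("pics/w9.png",c["pixels"][...,::-1])
```

```text
t 26.8 pos [0.4717 0.3085 0.1272] yaw 1.588 w 0.0281 ff 20.0
```

View pics/w9.png

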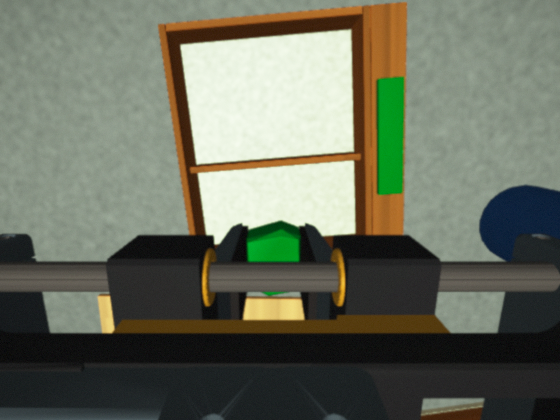

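The emerald tray is turned slightly: its far rim runs from (161,26) to (364,9), and the divider from (190,170) to (361,157). The bottle top is at about (525,225).

Run:
```python
from h import *
from plan import plan
c=pickle.load(open("w9.pkl","rb"))
a=back(c,[(161,26),(364,9)],.04)[:,:2];d=back(c,[(191,170),(360,157)],.03)[:,:2]
for q in(a,d):
    v=q[1]-q[0];t=np.arctan2(v[1],v[0]);print(np.hypot(*v),t)
n=np.array([-np.sin(t),np.cos(t)])
o1=a.mean(0)-.086*n;o2=d.mean(0)+.0125*n;o=(o1+o2)/2;w=o-.048*n;print(o1,o2,w)
print('bottle',back(c,[(483,222),(525,186)],.15))
plan([(w[0],w[1],.127,t+np.pi/2),(w[0],w[1],.037,None)])
```

```text
0.13383770743515552 0.09173291240666702
0.12847879807424395 0.09305942835292005
[0.47009141 0.36238028] [0.47139209 0.36414554] [0.47520216 0.3154706 ]
bottle [[0.55591186 0.34157459 0.15      ]
 [0.56995668 0.35651275 0.15      ]]
t 26.85 pos [0.4717 0.3087 0.1273] yaw 1.588 w 0.0278 ff 20.0
[0.017, 0.009, 0.001, -0.152] -> [0.475 0.316 0.127] 1.664 j6 0.49
[-0.0, -0.0, 0.225, -0.0] -> [0.475 0.316 0.037] 1.664 j6 0.49
```

The bottle's near side is about 90 mm clear of the gripper body. I'll align and place emerald.

Request:
{"op": "send_rows", "data": {"increments": [0.017,0.009,0,-0.15,0.017,0.009,0,-0.15,0.017,0.009,0,-0.15]}}

```text
time_s: 27.1
tool_pos: [0.4752, 0.3163, 0.1273]
tool_rot: [3.142, -0.0, 1.663]
force: [0.1, -0.2, 0.0]
grip_width: 0.0277
finger_force: 20.0
```

Request:
{"op": "send_rows", "data": {"increments": [0,0,0.06,0,0,0,0.11,0,0,0,0.16,0,0,0,0.19,0,0,0,0.212,0]}}

```text
time_s: 27.52
tool_pos: [0.4744, 0.316, 0.0412]
tool_rot: [-3.14, 0.001, 1.662]
force: [-0.1, -0.5, -0.2]
grip_width: 0.028
finger_force: 20.0
```

Request:
{"op": "send_rows", "data": {"increments": [0,0,0.007,0,0,0,0.013,0,0,0,0.016,0,0,0,0.016,0]}}

```text
time_s: 27.85
tool_pos: [0.4753, 0.3168, 0.0366]
tool_rot: [3.141, -0.0, 1.664]
force: [0.3, 0.0, -0.4]
grip_width: 0.0281
finger_force: 20.0
```

Request:
{"op": "send_rows", "data": {"increments": [0,0,0,0,0,0,0,0,0,0,0,0,0,0,0,0], "grip": -0.1}}

```text
time_s: 28.18
tool_pos: [0.4752, 0.3168, 0.0364]
tool_rot: [3.141, -0.0, 1.665]
force: [-0.1, 0.0, 1.1]
grip_width: 0.0493
finger_force: 0.0
```

Request:
{"op": "send_rows", "data": {"increments": [0,0,-0.06,0,0,0,-0.14,0,0,0,-0.22,0,0,0,-0.3,0,0,0,-0.36,0]}}

```text
time_s: 28.6
tool_pos: [0.4754, 0.3169, 0.1829]
tool_rot: [3.14, -0.001, 1.665]
force: [0.9, 1.4, 0.4]
grip_width: 0.0503
finger_force: 0.0
```

Request:
{"op": "send_rows", "data": {"increments": [-0.4,0,-0.1,0,-0.4,0,-0.1,0,-0.4,0,-0.1,0,-0.4,0,-0.1,0,-0.4,0,-0.1,0]}}

```text
time_s: 29.02
tool_pos: [0.4911, 0.1522, 0.222]
tool_rot: [3.139, 0.001, 1.661]
force: [1.0, 1.2, 0.7]
grip_width: 0.05
finger_force: 0.0
```

Request:
{"op": "send_rows", "data": {"increments": [0,0,0,0,0,0,0,0,0,0,0,0]}}

```text
time_s: 29.27
tool_pos: [0.4898, 0.1582, 0.2198]
tool_rot: [-3.141, -0.0, 1.666]
force: [0.6, 0.0, 0.5]
grip_width: 0.0503
finger_force: 0.0
```

Run:
```python
from workcell import camera
import cv2,numpy as np
a=camera("scene")["pixels"][140:290,60:510,::-1];b=camera("side")["pixels"][110:410,140:480,::-1]
a=cv2.resize(a,(800,267));b=cv2.resize(b,(370,326));z=np.zeros((593,800,3),np.uint8);z[:267]=a;z[267:,:370]=b
w=camera("wrist")["pixels"][:,:,::-1];z[267:,370:]=cv2.resize(w,(430,326))
cv2.imwrite("pics/end.png",z)
```

```text
(no output)
```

View pics/end.png

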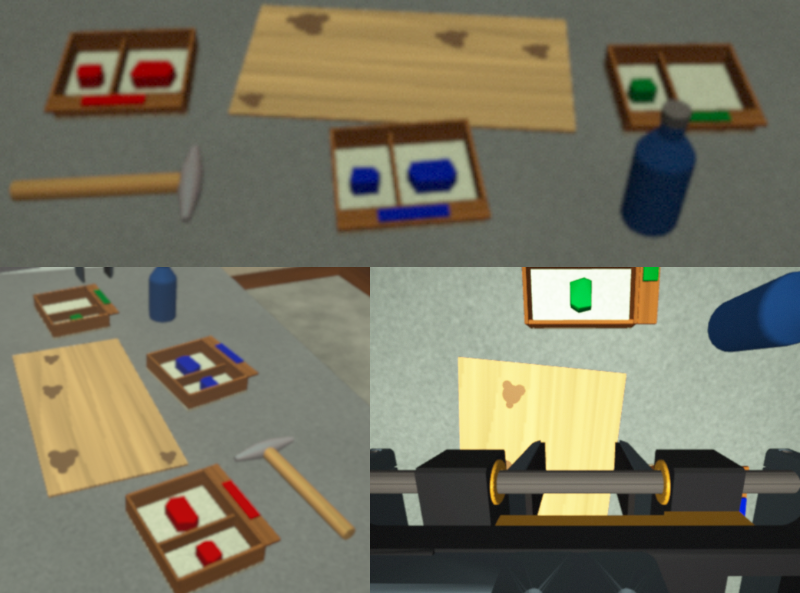

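All five pieces lie flat in the right bays, and the bottle and hammer haven't moved. The arm is clear of everything, so I'm handing in.

```bash
python3 -c "
from workcell import finish_job
print(finish_job())"
```

```text
the job is handed in; nothing more can be done
None
```

I handed the job in at about 29 s: the final pictures show all five offcuts flat in their correct tray bays and the bottle and hammer unmoved, though the hand-in call returned no verdict.

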